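# Roll the hand roller out of its spring clips and lock it in the cam cradle

### The arm

A 6-joint arm with a two-finger parallel gripper is mounted at the origin on a cart in front of the work surface, level with it; the furniture and walls round the work are solid. World frame = base frame: x ahead of the robot, y to its left, z up, the work surface at z = 0. Lengths are in m, angles in degrees, forces in N, time in s.
With the tool pointing down it reaches from about 0.3 to 0.75 m from the base axis. Payload 8.5 kg.
Tool frame: the origin (TCP) lies between the finger pads; the fingertips stand env.finger_overhang ahead of it and the grasp point (between the pads) lies 2 mm behind it (env.finger_overhang is the distance from the TCP to the fingertips, in m); z points along the fingers, y is the line along which they close (so a half turn about z gives the same grasp; the last joint's range is limited). The gripper opens to 85 mm and grips with 20 to 120 N. Pads are 22 mm wide; open, the fingers measure 114 mm over their backs; the gripper's body (76 mm by 85 mm) begins 54 mm behind the grasp point. The pads swing forward as they close: fully open they stand 13 mm farther back than shut.
Start: joints at [50.976, 21.807, 74.336, -0, 83.858, -12.336], TCP at [0.247, 0.491, 0.248] pointing down, gripper open.
Joint ranges: [-178.18, 178.18], [-50.72, 133.34], [12.68, 142.11], [-81.47, 261.47], [9.98, 163.14], [-165.26, 165.26]. Speed limits (degrees/s): [136.94, 136.94, 180, 180, 180, 180].

### API

Orientations are given as a 3x3 rotation matrix whose columns are the frame's x, y, z axes.
In Python, from rig import env gives the robot as it stands. The module is installed in compiled form; this text tells all that it offers.
- The arm moves only by the tool jog_arm, never from a script. Its arguments are lists of equal length, an entry for each row: "hand": the finger opening in m, from 0 to 0.0854; "travel": the shift along the world's x, y, z in m, a list of three; "yaw": the turn about the world's z in rad. A call has exactly 5 rows; each row shifts and turns the commanded pose from where the row before left it; what a row does not reach is not made up. A row lasts 1/8 s, in which the tool goes at most 62.5 mm and 10.7 degrees, less where a joint would pass 70% of its speed; a pose out of reach is approached as far as the arm can. A call is refused whole if a number of a shift passes 0.0625 or a number of a turn 0.188, either way. A call with a gripper value outside its range is refused whole. The fingers move at their own pace and stop on an object; "grip_force" is the grip in N (left out, the last holds). Time passes only in rows, so rows that do not move let the fingers close, or fill a call up. It gives the time, the measured TCP pose, the force, the opening and the grip force at its end, in the units of the state.
- env.observe(): the state, without advancing time (a new reading comes with each control period).
- env.get_image(name): name is "scene" or "top"; returns the picture (480x640x3 uint8, red, green, blue); there is no depth.
- env.calibration(name): a dict with "fx", "fy", "cx", "cy" (pixels), "k1" (the pictures are not rectified: a ray, as slopes to the right and down, at radius r is drawn at 1 + k1 r^2 times it, then the intrinsics apply), "position" and "rotation" of the camera in the world. Camera axes: x right, y down, z forward; pixel columns grow to the right and rows downward; lengths in m; the calibration is good to about 2 mm. A picture is of the moment at which its call begins. calibration takes no time and is no camera call.
- env.close_job(): hands the job in; it is judged then, once.
The state is a dict: "time_s": time; "q": joint angles; "qvel": joint speeds; "joint_efforts": joint torques, N m; "position": TCP position; "tool_rot": TCP orientation; "ft_force": force on the tool from outside, world axes, zero at the start; "wrist_torque": the same for the moment, N m; "grip_width": finger opening in m; "gripper_force": force on a finger pad.
Only numpy, scipy, OpenCV 4.12 (cv2) and the standard library are available. Lean on these libraries where they do the work, as an engineer would, in place of code of your own. Each camera call takes 0.05 s, during which the arm holds its last target. There are 200 camera calls.

### The job

Take the hand roller out of its spring-clip rack by rolling it sideways past the springy front jaws (the rigid hooks over it must not be forced by pulling straight up), lay it in the two V saddles of the cradle and let go of it. Then swing the cradle's cam lever fully round so that the cam clamps the roller endwise against the sprung stop. Do not knock over or push about the paste bottle, linen tape, stamp and stapler standing around.

Things in the scene. Friction and masses are not known exactly. Their poses are not given: they have to be found in the camera images.
- roller_center (a point): Centre of the hand roller (on its axis, half-way along; y along the axis): pale wooden barrel 34 mm in diameter, 90 mm long, with a steel journal 22 mm in diameter, 35 mm long at each end (160 mm over all, 0.22 to 0.45 kg). Grip it across the barrel from above.
- rack: Wooden clip rack holding the roller at the start, screwed down: base 110 (x) x 200 (y) x 12 mm; origin at the centre of its underside. The roller lies along y, axis 70 mm above the origin, journals in two 14 mm wide clips at y = +56 and -56 mm; the barrel between is free, 41 mm clear below it. Open side: -x. Straight up the hooks block it, lengthwise the barrel's shoulders.
- cradle_seat (a point): Where the roller's centre comes when laid midway in the cradle, 70 mm above the bench; cradle axes, roller along y. Grey base, screwed down, 90 (x) x 300 (y) x 12 mm (y from -175 to +125 mm). At -y a brass push pad driven by the cam, its face beyond y = -86 mm while open, at +y the sprung stop: 6 mm play at each end of the roller. Closing the cam shifts the roller along +y by 4 to 16 mm.
- cam_pivot (a point): Point on the upright axis of the cam lever, 100 mm above the bench, 120 mm from the seat point along the cradle's -y; axes are the cradle's.
- lever_knob (a point): Middle of the upright black knob at the end of the steel cam lever: 18 mm in diameter, from 90 to 120 mm above the bench, 60 mm from the pivot axis; this point is 106 mm above the bench.
- cam (a joint): Angle of the cam lever (rad), which turns clockwise seen from above as it grows. 0: lever points along the cradle's -y, cam open; 1.57: lever points along the cradle's -x, nearly closed; 1.7: end stop, fully closed. The cam drives the push pad 9.4 mm per rad. Starts between -0.35 and 0. Stays where it is left; moving it takes about 3 N at the knob when free and up to 5 N while clamping.
- paste_bottle: White paste bottle with orange cap, 58 mm in diameter, 172 mm tall; origin at the centre of its foot. Bystander, the one nearer to the robot (another stands at the far edge).
- linen_tape: Roll of linen tape lying flat, 66 mm in diameter, 20 mm high; origin at the centre of its underside. Bystander, behind the rack (another lies at the back).
- rubber_stamp: Stamp with a turned wooden handle, 22 x 50 x 67 mm; origin at the centre of its underside. Bystander, behind the cradle.
- stapler: Blue desk stapler, 32 x 135 x 60 mm; origin at the centre of its underside. Bystander.
- hooks: The overhanging arms of the clips' two rigid steel hooks (one body; origin and axes of the rack). Each springs from a steel wall behind (+x) its journal and reaches over it to 3 mm past the middle (x = -3 mm); underside 82.5, top 88.5 mm above the bench. The roller must go at least 15 mm along -x at its height before it can be lifted; 18 to 25 is good.
- roller: The hand roller as a body; same point and axes as its centre point.
- jaw_tip (a point): Rounded tip of one of the two sprung steel front jaws (the one at the rack's y = +56 mm; the other is alike at -56 mm), 73 mm above the bench, hinged near its foot. They press the journals back; rolling the roller out along -x bends both outward with about 5 N in all at first and 12 N at the end; afterwards they spring back.
- saddle (a point): Bottom of the V of the saddle at y = +63 mm of the cradle, 54 mm above the bench; the other is alike at y = -63 mm. Steel 90-degree V saddles, 10 mm wide along y, mouth about 38 mm wide, top edges about 76 mm above the bench; they take the roller's journals.
- stop: Brass sprung stop (18 mm in diameter) that meets the roller's +y end; origin on the roller's axis, 100 mm along the cradle's +y from the seat point, its face 14 mm nearer to the seat. 8 mm travel along +y, 2.5 N per mm.

How it is judged:
By the outcome, as a careful person would: the job done as asked, in the order asked, and still so for the second after the job is handed in, with the robot touching nothing.
It also fails if it takes over 56 s, if anything falls off the work surface, if the arm or the gripper's body presses on something with over 40 N, if the wrist force passes 120 N, or if a joint passes its speed limit or range.

## Working session

There is one attempt and no reset: what is moved stays moved. The work goes in short steps, Python scripts to look and compute and a tool call to move; the robot and the scene stay as the last step left them, time stands still between calls to the robot, and variables do not carry over. Pictures are saved under pics/ and viewed, at most 10 in all, crops included, and the job is handed in when it is done.

Besides the shell and the picture viewer there is one more tool, called as name(argument=value, ...) on one line, values as JSON. jog_arm: Moves the arm, as the interface text tells. Its arguments: {"type":"object","properties":{"hand":{"type":"array"},"travel":{"type":"array"},"yaw":{"type":"array"},"grip_force":{"type":"number"}},"required":["hand","travel","yaw"]}

```bash
mkdir -p pics; cat > h.py <<'E'
import numpy as np, cv2
from rig import env
def cal(n):
    c=env.calibration(n); K=np.array([[c['fx'],0,c['cx']],[0,c['fy'],c['cy']],[0,0,1.]]); return c,K,np.array(c['position']),np.array(c['rotation'])
def ray(n,u,v):
    c,K,p,R=cal(n); d=np.array([(u-c['cx'])/c['fx'],(v-c['cy'])/c['fy']]); s=d.copy()
    for _ in range(20): s=d/(1+c['k1']*(s@s))
    return p,R@np.array([s[0],s[1],1])
def onz(n,u,v,z):
    p,d=ray(n,u,v); return p+d*(z-p[2])/d[2]
def proj(n,P):
    c,K,p,R=cal(n); q=R.T@(np.array(P)-p); s=q[:2]/q[2]; s=s*(1+c['k1']*(s@s)); return np.array([c['fx']*s[0]+c['cx'],c['fy']*s[1]+c['cy']])
def snap(n,f):
    im=env.get_image(n)[:,:,::-1].copy(); cv2.imwrite('pics/'+f,im); return im
E
python3 - <<'E'
from h import *
for n in('top','scene'):
    snap(n,n+'0.png'); c=env.calibration(n); print(c)
o=env.observe(); print(o['position'],o['tool_rot'],env.finger_overhang,o['ft_force'])
E
```

```text
{'fx': 436.66715408016387, 'fy': 436.66715408016387, 'cx': 310.9640918232606, 'cy': 252.3712329766571, 'k1': -0.0383823832747292, 'position': array([0.48184655, 0.02489641, 1.28473982]), 'rotation': array([[ 0.02353373, -0.99341558,  0.11212334],
       [-0.99971636, -0.02297492,  0.00627358],
       [-0.00365625, -0.11223918, -0.99367449]])}
{'fx': 437.5694619468427, 'fy': 437.5694619468427, 'cx': 318.108461179009, 'cy': 241.63847787148006, 'k1': -0.05944307694209541, 'position': array([ 0.1110109 , -0.67306877,  0.53532753]), 'rotation': array([[ 0.81771021, -0.25625187,  0.51544639],
       [-0.57560003, -0.37315067,  0.72762846],
       [ 0.00588301, -0.89168019, -0.4526277 ]])}
[0.2468711  0.49121206 0.24778635] [[-8.93461255e-01  4.49139480e-01 -8.44013261e-04]
 [ 4.49140172e-01  8.93460740e-01 -1.00602889e-03]
 [ 3.02245418e-04 -1.27792810e-03 -9.99999138e-01]] 0.017 [-0.34608896  0.21285231 -0.87637373]
```

View pics/top0.png

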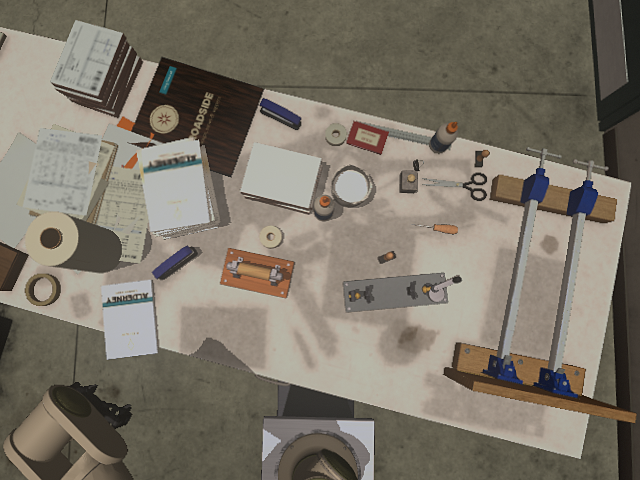

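View pics/scene0.png

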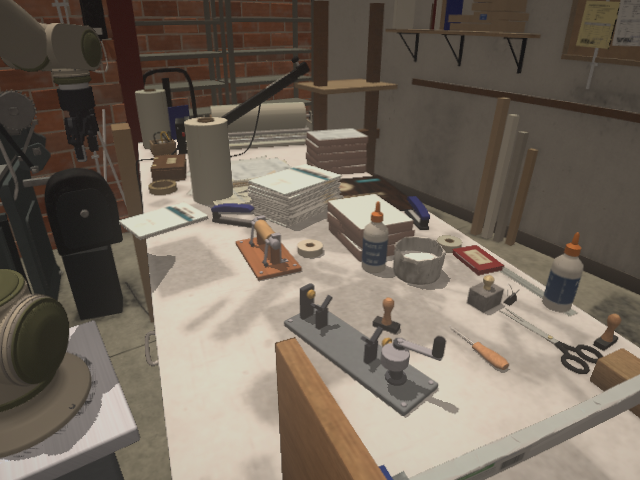

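The top view shows the rack at about (258,272) and the cradle at about (397,292), with the lever knob near (456,280). The nearby stamp is at (387,257), the tape at (270,236), the bottle at (322,207) and the stapler at (177,262).

```bash
python3 - <<'E'
from h import *
im=cv2.imread('pics/top0.png'); hsv=cv2.cvtColor(im,cv2.COLOR_BGR2HSV)
cv2.imwrite('pics/crop0.png',cv2.resize(im[215:325,210:470],None,fx=3,fy=3,interpolation=cv2.INTER_CUBIC))
def big(m,box):
    k=np.zeros_like(m); x0,y0,x1,y1=box; k[y0:y1,x0:x1]=m[y0:y1,x0:x1]
    k=cv2.morphologyEx(k,cv2.MORPH_CLOSE,np.ones((9,9),np.uint8))
    c=max(cv2.findContours(k,0,2)[0],key=cv2.contourArea); return c
m=cv2.inRange(hsv,(3,110,60),(18,255,255)); c=big(m,(200,235,310,310))
b=cv2.boxPoints(cv2.minAreaRect(c)); print(b)
w=np.array([onz('top',*p,.012) for p in b]); print('rack',w.round(4),w.mean(0))
g=cv2.inRange(hsv,(0,0,60),(180,60,150)); c=big(g,(335,262,455,318))
b=cv2.boxPoints(cv2.minAreaRect(c)); print(b)
w=np.array([onz('top',*p,.012) for p in b]); print('cradle',w.round(4),w.mean(0))
E
```

```text
[[219.7073  283.36584]
 [227.46341 247.17072]
 [293.639   261.3512 ]
 [285.8829  297.54633]]
rack [[0.5283 0.297  0.012 ]
 [0.6352 0.279  0.012 ]
 [0.5978 0.083  0.012 ]
 [0.4919 0.1026 0.012 ]] [0.56331169 0.19039088 0.012     ]
[[335. 262.]
 [454. 262.]
 [454. 317.]
 [335. 317.]]
cradle [[ 0.5987 -0.038   0.012 ]
 [ 0.6067 -0.3874  0.012 ]
 [ 0.4467 -0.3856  0.012 ]
 [ 0.4393 -0.0409  0.012 ]] [ 0.52288957 -0.21297193  0.012     ]
```

View pics/crop0.png

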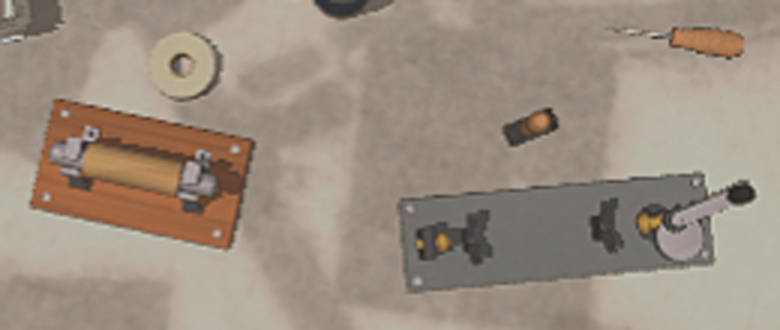

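The enlarged crop shows the jaws on the robot side of the rack (the -x side) and the hook walls behind. The cradle's corners are at crop pixels (401,201), (703,173), (715,263) and (408,292), the knob is at (741,193), and the cam is at the right, which is world -y.

```bash
python3 - <<'E'
from h import *
f=lambda u,v,z:onz('top',210+(u+.5)/3-.5,215+(v+.5)/3-.5,z)
w=np.array([f(*p,.012) for p in [(401,201),(703,173),(715,263),(408,292)]])
print('cr',w.round(4))
ey=(w[0]+w[3]-w[1]-w[2]); print('L',np.linalg.norm(ey)/2, np.linalg.norm(w[0]-w[3])); ey/=np.linalg.norm(ey); c=w.mean(0)
seat=c+.025*ey; print('ey',ey,'yaw',np.degrees(np.arctan2(-ey[0],ey[1])),'seat',seat, 'pivot',seat-.12*ey)
print('knob',f(741,193,.12),'disc',f(678,240,.1))
im=cv2.imread('pics/top0.png'); hsv=cv2.cvtColor(im,cv2.COLOR_BGR2HSV)
print(hsv[270:274,250:256].tolist()[1])
m=np.zeros(im.shape[:2],np.uint8); k=cv2.inRange(hsv,(9,60,100),(25,150,255)); m[255:290,230:280]=k[255:290,230:280]
cc=max(cv2.findContours(m,0,2)[0],key=cv2.contourArea); r=cv2.minAreaRect(cc); print(r); b=cv2.boxPoints(r); print(b)
print('roller',onz('top',*r[0],.08), onz('top',210+131/3,215+170/3,.08))
# rack prediction
for n,p in dict(tape=(270,236),stamp=(387,257)).items(): print(n,onz('top',*p,.02))
for a in(b,): print([onz('top',*p,.08).round(4) for p in a])
print(proj('top',[.563,.190,.07]))
E
```

```text
cr [[ 0.5418 -0.0633  0.012 ]
 [ 0.5757 -0.3576  0.012 ]
 [ 0.4886 -0.3685  0.012 ]
 [ 0.4544 -0.0714  0.012 ]]
L 0.29760211407655085 0.08783378424308143
ey [-0.11450438  0.99342274  0.        ] yaw 6.575039054200526 seat [ 0.51227336 -0.19035696  0.012     ] pivot [ 0.52601388 -0.30956769  0.012     ]
knob [ 0.55062992 -0.35902117  0.12      ] disc [ 0.50812588 -0.30787547  0.1       ]
[[16, 125, 182], [16, 123, 182], [15, 126, 180], [16, 125, 182], [16, 125, 181], [16, 125, 177]]
((254.5, 276.0), (26.0, 49.0), 90.0)
[[230. 263.]
 [279. 263.]
 [279. 289.]
 [230. 289.]]
roller [0.54849501 0.18692706 0.08      ] [0.56042433 0.1896861  0.08      ]
tape [0.67003028 0.15398404 0.02      ]
stamp [ 0.61611216 -0.1888608   0.02      ]
[array([0.5829, 0.2564, 0.08  ]), array([0.5861, 0.1203, 0.08  ]), array([0.5143, 0.1181, 0.08  ]), array([0.511 , 0.2532, 0.08  ])]
[254.06962519 270.98731994]
```

jog_arm(hand=[0.085,0.085,0.085,0.085,0.085], travel=[[0.0315,-0.03,0],[0.0315,-0.03,0],[0.0315,-0.03,0],[0.0315,-0.03,0],[0.0315,-0.03,0]], yaw=[-0.1286,-0.1286,-0.1286,-0.1286,-0.1286])

```text
time_s: 0.72
position: [0.4053, 0.3403, 0.2481]
tool_rot: [[-0.442, 0.897, -0.001], [0.897, 0.442, -0.0], [0.0, -0.001, -1.0]]
ft_force: [0.1, 0.8, 0.2]
grip_width: 0.0849
gripper_force: 0.0
```

jog_arm(hand=[0.085,0.085,0.085,0.085,0.085], travel=[[0.0315,-0.03,0],[0.0315,-0.03,0],[0.0315,-0.03,0],[0.0315,-0.03,0],[0.0315,-0.03,0]], yaw=[-0.1286,-0.1286,-0.1286,-0.1286,-0.1286])

```text
time_s: 1.35
position: [0.5628, 0.1902, 0.248]
tool_rot: [[0.184, 0.983, -0.001], [0.983, -0.184, -0.0], [-0.0, -0.001, -1.0]]
ft_force: [0.5, 0.3, -0.3]
grip_width: 0.0852
gripper_force: 0.0
```

jog_arm(hand=[0.085,0.085,0.085,0.085,0.085], travel=[[0,0,-0.03],[0,0,-0.03],[0,0,-0.02],[0,0,0],[0,0,0]], yaw=[0,0,0,0,0])

```text
time_s: 1.98
position: [0.5624, 0.1914, 0.1692]
tool_rot: [[0.18, 0.984, 0.001], [0.984, -0.18, 0.0], [0.0, 0.001, -1.0]]
ft_force: [0.3, -0.3, 0.2]
grip_width: 0.085
gripper_force: 0.0
```

```bash
python3 - <<'E'
from h import *
im=snap('scene','s1.png'); cv2.imwrite('pics/s1c.png',cv2.resize(im[170:300,190:340],None,fx=4,fy=4,interpolation=cv2.INTER_CUBIC))
for P in ([.5625,.190,.07],[.5625,.190,.087],[.5477,.1118,.07]): print((proj('scene',P)-[190,170])*4)
E
```

```text
[299.69718946 249.29551905]
[298.33552185 224.10805443]
[343.16418346 304.18341103]
```

View pics/s1c.png

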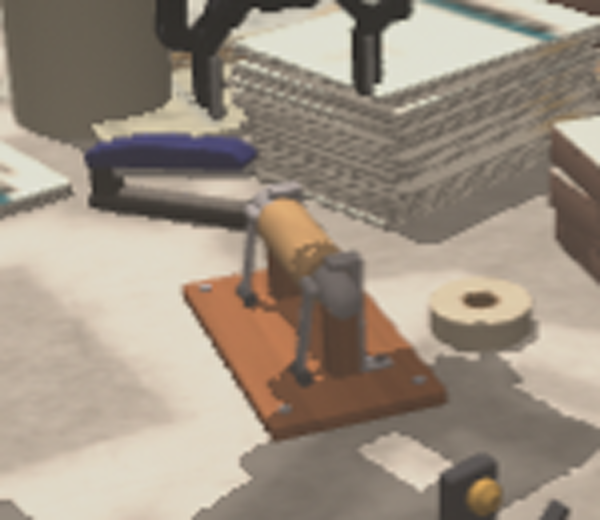

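The view confirms the estimate: barrel centre near (298,240) and journal end near (345,302), both within a few mm of prediction. The jaws are on the robot side, and the fingers straddle the roller with clearance.

jog_arm(hand=[0.085,0.085,0.085,0.085,0.085], travel=[[0,0,-0.02],[0,0,-0.03],[0,0,-0.03],[0,0,-0.02],[0,0,0]], yaw=[0,0,0,0,0])

```text
time_s: 2.65
position: [0.5618, 0.1914, 0.068]
tool_rot: [[0.18, 0.984, -0.001], [0.984, -0.18, -0.0], [-0.0, -0.001, -1.0]]
ft_force: [-0.2, 0.7, 0.2]
grip_width: 0.0854
gripper_force: 0.0
```

jog_arm(hand=[0.05,0.045,0.04,0.03,0.03], travel=[[0,0,0],[0,0,0],[0,0,0],[0,0,0],[0,0,0]], yaw=[0,0,0,0,0], grip_force=25)

```text
time_s: 3.28
position: [0.5632, 0.1913, 0.0691]
tool_rot: [[0.18, 0.984, 0.003], [0.984, -0.18, 0.0], [0.001, 0.003, -1.0]]
ft_force: [5.2, -0.9, 3.3]
grip_width: 0.0329
gripper_force: 24.9
```

jog_arm(hand=[0.02,0.02,0.02,0.02,0.02], travel=[[0,0,0],[-0.003,0.0005,0],[-0.005,0.001,0],[-0.005,0.001,0],[0,0,0]], yaw=[0,0,0,0,0], grip_force=60)

```text
time_s: 3.9
position: [0.5502, 0.1937, 0.0687]
tool_rot: [[0.18, 0.984, 0.003], [0.984, -0.18, -0.0], [0.001, 0.003, -1.0]]
ft_force: [7.6, -1.7, -0.7]
grip_width: 0.032
gripper_force: 59.7
```

jog_arm(hand=[0.02,0.02,0.02,0.02,0.02], travel=[[-0.004,0.0007,0],[-0.004,0.0007,0],[-0.002,0.0004,0],[0,0,0],[0,0,0]], yaw=[0,0,0,0,0])

```text
time_s: 4.53
position: [0.5411, 0.1953, 0.0675]
tool_rot: [[0.181, 0.984, 0.004], [0.984, -0.181, -0.0], [0.001, 0.004, -1.0]]
ft_force: [14.4, -0.8, -13.3]
grip_width: 0.0321
gripper_force: 61.2
```

jog_arm(hand=[0.02,0.02,0.02,0.02,0.02], travel=[[0,0,0.003],[0,0,0.004],[0,0,0.004],[0,0,0],[0,0,0]], yaw=[0,0,0,0,0])

```text
time_s: 5.15
position: [0.5415, 0.1958, 0.0814]
tool_rot: [[0.18, 0.984, 0.007], [0.984, -0.18, 0.001], [0.002, 0.007, -1.0]]
ft_force: [6.7, -0.0, 12.2]
grip_width: 0.0321
gripper_force: 65.8
```

jog_arm(hand=[0.02,0.02,0.02,0.02,0.02], travel=[[0,0,0.006],[0,0,0.01],[0,0,0.02],[0,0,0.03],[0,0,0.02]], yaw=[0,0,0,0,0])

```text
time_s: 5.78
position: [0.5382, 0.1958, 0.1662]
tool_rot: [[0.18, 0.984, -0.002], [0.984, -0.18, -0.0], [-0.0, -0.002, -1.0]]
ft_force: [-0.9, 0.0, -3.1]
grip_width: 0.0324
gripper_force: 64.4
```

```bash
python3 - <<'E'
from h import *
im=snap('scene','s2.png'); cv2.imwrite('pics/s2c.png',cv2.resize(im[120:300,190:400],None,fx=3.5,fy=3.5,interpolation=cv2.INTER_CUBIC))
print(env.observe()['position'],env.observe()['ft_force'])
E
```

```text
[0.53912624 0.19595606 0.1685374 ] [ 0.59482042  0.43064109 -0.52113347]
```

View pics/s2c.png

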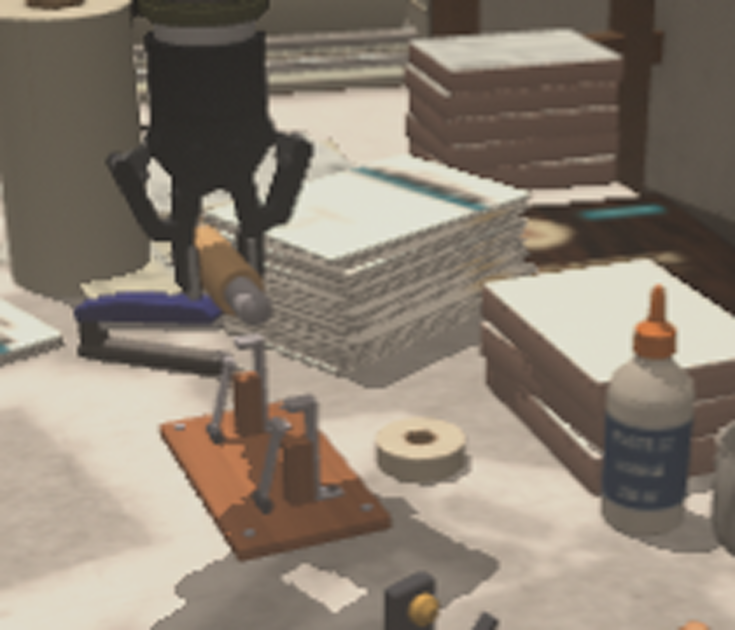

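The roller is held clear of the rack, jaws sprung back; near journal end at crop about (257,308).

```bash
python3 - <<'E'
from h import *
o=env.observe(); p=o['position']; ey=o['tool_rot'][:,0]; print(ey)
for s in(-.08,-.045,0):
    print((proj('scene',p+[0,0,.002]+s*ey)-[190,120])*3.5)
# delta to cradle
print(np.array([.5123,-.1904,.25])-p, 6.575-np.degrees(np.arctan2(o['tool_rot'][1,1],o['tool_rot'][0,1])))
E
```

```text
[1.79697904e-01 9.83721366e-01 9.68434137e-04]
[257.90395055 304.48165969]
[240.59091257 285.44299898]
[219.76876988 262.5414836 ]
[-0.02682624 -0.38635606  0.0814626 ] 16.92729217336362
```

jog_arm(hand=[0.02,0.02,0.02,0.02,0.02], travel=[[-0.0027,-0.03,0.01],[-0.0027,-0.04,0.01],[-0.0027,-0.04,0.01],[-0.0027,-0.04,0.01],[-0.0027,-0.04,0]], yaw=[0.0295,0.0295,0.0295,0.0295,0.0295])

```text
time_s: 6.45
position: [0.5248, 0.0047, 0.2052]
tool_rot: [[0.032, 0.999, -0.001], [0.999, -0.032, 0.0], [0.0, -0.001, -1.0]]
ft_force: [0.7, -1.0, -2.9]
grip_width: 0.0322
gripper_force: 64.4
```

jog_arm(hand=[0.02,0.02,0.02,0.02,0.02], travel=[[-0.0027,-0.045,0],[-0.0027,-0.045,0],[-0.0027,-0.045,0],[-0.0027,-0.04,0],[-0.0027,-0.021,0]], yaw=[0.0295,0.0295,0.0295,0.0295,0.0295])

```text
time_s: 7.08
position: [0.5111, -0.1917, 0.2042]
tool_rot: [[-0.113, 0.994, -0.002], [0.994, 0.113, 0.002], [0.002, -0.002, -1.0]]
ft_force: [-0.0, 0.2, -2.8]
grip_width: 0.0322
gripper_force: 64.4
```

```bash
python3 - <<'E'
from h import *
f=lambda u,v,z:onz('top',210+(u+.5)/3-.5,215+(v+.5)/3-.5,z)
print('saddle mid',f(542,231.5,.068), 'a',f(478,238,.068),'b',f(606,225,.068))
ey=np.array([-.1145,.9934,0]);seat=np.array([.5123,-.1904,.07]); ex=np.array([.9934,.1145,0])
im=snap('scene','s3.png'); x0,y0=270,250
cr=cv2.resize(im[y0:y0+170,x0:x0+200],None,fx=3.5,fy=3.5,interpolation=cv2.INTER_CUBIC)
for s in(.063,-.063):
  for q in([0,0,-.016],[-.019,0,.006],[.019,0,.006]):
    u=(proj('scene',seat+s*ey+q[0]*ex+[0,0,q[2]])-[x0,y0]+.5)*3.5; cv2.circle(cr,tuple(int(i) for i in u),4,(0,0,255),1)
u=(proj('scene',seat-.12*ey+[0,0,.03])-[x0,y0]+.5)*3.5; cv2.circle(cr,tuple(int(i) for i in u),4,(0,255,0),1)
cv2.imwrite('pics/s3c.png',cr); o=env.observe(); print(o['position'],o['tool_rot'][:,1],o['ft_force'])
E
```

```text
saddle mid [ 0.51393231 -0.19047648  0.068     ] a [ 0.50661014 -0.13121074  0.068     ] b [ 0.52124986 -0.2499052   0.068     ]
[ 0.51094444 -0.19338887  0.20417249] [ 0.99355798  0.11329957 -0.00239946] [ 0.41757274 -2.54402172 -3.38973002]
```

View pics/s3c.png

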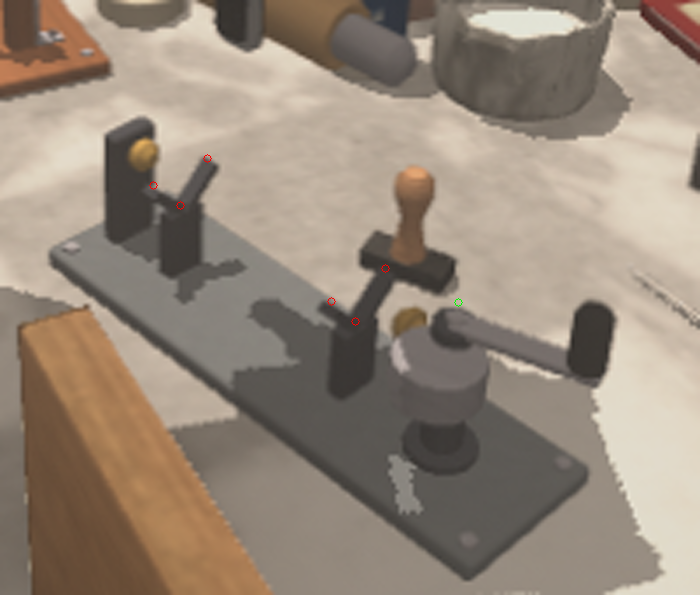

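The overlay fits the saddles to within 1–2 mm, and the roller is above the cradle.

jog_arm(hand=[0.02,0.02,0.02,0.02,0.02], travel=[[0.001,0,-0.03],[0,0,-0.04],[0,0,-0.04],[0,0,0],[0,0,0]], yaw=[0,0,0,0,0])

```text
time_s: 7.75
position: [0.5135, -0.1903, 0.0965]
tool_rot: [[-0.114, 0.993, 0.001], [0.993, 0.114, -0.001], [-0.001, 0.001, -1.0]]
ft_force: [-0.6, 0.1, -2.4]
grip_width: 0.0322
gripper_force: 64.4
```

jog_arm(hand=[0.02,0.02,0.02,0.02,0.02], travel=[[0,0,0],[0,0,-0.008],[0,0,-0.008],[0,0,-0.004],[0,0,0]], yaw=[0,0,0,0,0])

```text
time_s: 8.38
position: [0.5129, -0.1902, 0.0749]
tool_rot: [[-0.114, 0.994, -0.001], [0.994, 0.114, 0.0], [0.001, -0.001, -1.0]]
ft_force: [-1.4, -0.6, -3.0]
grip_width: 0.0323
gripper_force: 64.3
```

jog_arm(hand=[0.02,0.02,0.02,0.02,0.02], travel=[[0,0,-0.002],[0,0,-0.002],[0,0,-0.0015],[0,0,0],[0,0,0]], yaw=[0,0,0,0,0])

```text
time_s: 9.0
position: [0.5134, -0.1904, 0.07]
tool_rot: [[-0.114, 0.994, 0.001], [0.994, 0.114, -0.0], [-0.0, 0.001, -1.0]]
ft_force: [2.4, 0.6, -1.1]
grip_width: 0.0319
gripper_force: 64.6
```

jog_arm(hand=[0.02,0.02,0.02,0.02,0.02], travel=[[0.0005,0,-0.0015],[0,0,0],[0,0,0],[0,0,0],[0,0,0]], yaw=[0,0,0,0,0], grip_force=30)

```text
time_s: 9.62
position: [0.5141, -0.1905, 0.0692]
tool_rot: [[-0.114, 0.994, 0.002], [0.994, 0.114, -0.001], [-0.001, 0.002, -1.0]]
ft_force: [1.6, 0.5, 6.9]
grip_width: 0.0319
gripper_force: 65.3
```

jog_arm(hand=[0.036,0.04,0.046,0.054,0.06], travel=[[0,0,0],[0,0,0],[0,0,0],[0,0,0],[0,0,0]], yaw=[0,0,0,0,0])

```text
time_s: 10.25
position: [0.5135, -0.1903, 0.0683]
tool_rot: [[-0.114, 0.994, -0.0], [0.994, 0.114, 0.0], [0.0, -0.0, -1.0]]
ft_force: [-0.6, -0.1, 0.1]
grip_width: 0.0601
gripper_force: 0.0
```

jog_arm(hand=[0.06,0.06,0.06,0.06,0.06], travel=[[0,0,0.01],[0,0,0.025],[0,0,0.04],[0,0,0.04],[0,0,0.025]], yaw=[0,0,0,0,0])

```text
time_s: 10.88
position: [0.5137, -0.1904, 0.2111]
tool_rot: [[-0.114, 0.993, 0.003], [0.994, 0.114, -0.002], [-0.002, 0.002, -1.0]]
ft_force: [0.1, -0.4, 0.2]
grip_width: 0.0601
gripper_force: 0.0
```

```bash
python3 - <<'E'
from h import *
ey=np.array([-.1145,.9934,0]);seat=np.array([.513,-.1904,.07])
im=snap('scene','s4.png'); x0,y0=270,250
cr=cv2.resize(im[y0:y0+170,x0:x0+200],None,fx=3.5,fy=3.5,interpolation=cv2.INTER_CUBIC)
piv=seat-.12*ey
for a in(-.35,-.2,0):
    d=np.array([np.cos(-a),0]); # rotate -ey by -a (cw positive)
    v=-ey; c,s=np.cos(-a),np.sin(-a); v=np.array([c*v[0]-s*v[1],s*v[0]+c*v[1],0])
    P=piv+.06*v; P[2]=.12; print(a,P); u=(proj('scene',P)-[x0,y0]+.5)*3.5; cv2.circle(cr,tuple(int(i) for i in u),4,(0,0,255),1)
cv2.imwrite('pics/s4c.png',cr)
print(env.observe()['position'])
E
```

```text
-0.35 [ 0.55363157 -0.36324266  0.12      ]
-0.2 [ 0.54531454 -0.36665903  0.12      ]
0 [ 0.53361  -0.369212  0.12    ]
[ 0.51451824 -0.1908804   0.213792  ]
```

View pics/s4c.png

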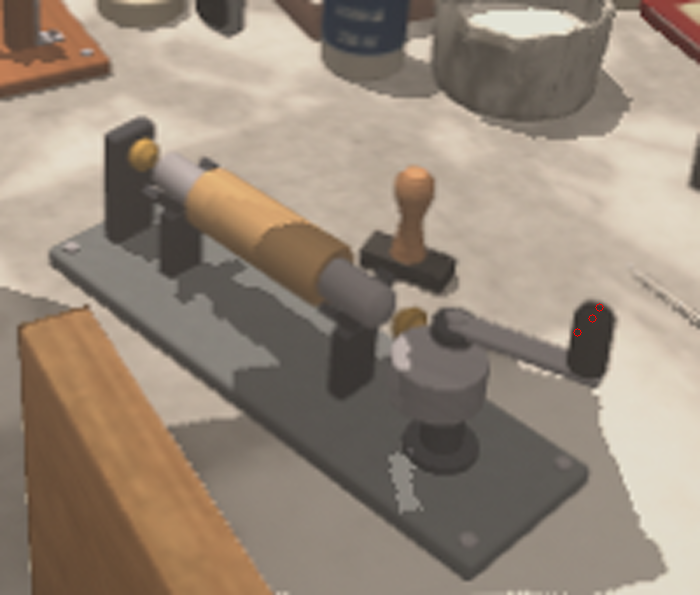

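The roller lies in both V saddles, midway between the stop and the pad. The knob top at crop (595,308) fits a cam angle of about -0.3.

jog_arm(hand=[0.06,0.06,0.06,0.06,0.06], travel=[[0.007,-0.034,0],[0.008,-0.035,0],[0.008,-0.035,0],[0.007,-0.035,0],[0.007,-0.035,0]], yaw=[0.06,0.06,0.06,0.06,0.06])

```text
time_s: 11.55
position: [0.5505, -0.3653, 0.2082]
tool_rot: [[-0.404, 0.915, -0.0], [0.915, 0.404, 0.0], [0.0, -0.0, -1.0]]
ft_force: [1.2, 0.0, -0.5]
grip_width: 0.0603
gripper_force: 0.0
```

jog_arm(hand=[0.06,0.06,0.06,0.06,0.06], travel=[[0,0,-0.02],[0,0,-0.02],[0,0,-0.02],[0,0,0],[0,0,0]], yaw=[0,0,0,0,0])

```text
time_s: 12.18
position: [0.5508, -0.3645, 0.1492]
tool_rot: [[-0.402, 0.915, 0.001], [0.915, 0.402, -0.001], [-0.001, 0.0, -1.0]]
ft_force: [-0.6, -0.7, 0.2]
grip_width: 0.0602
gripper_force: 0.0
```

```bash
python3 - <<'E'
from h import *
im=snap('scene','s5.png'); x0,y0=350,230
cr=cv2.resize(im[y0:y0+150,x0:x0+190],None,fx=4,fy=4,interpolation=cv2.INTER_CUBIC)
cv2.imwrite('pics/s5c.png',cr)
o=env.observe(); print(o['position'],o['tool_rot'][:,1])
P=o['position'].copy();
for z in(.106,.12):P[2]=z;print((proj('scene',P)-[x0,y0])*4)
E
```

```text
[ 0.550809   -0.36455738  0.14944348] [9.15496281e-01 4.02325936e-01 6.33368940e-04]
[355.30414371 463.47170051]
[360.50017272 433.84150081]
```

View pics/s5c.png

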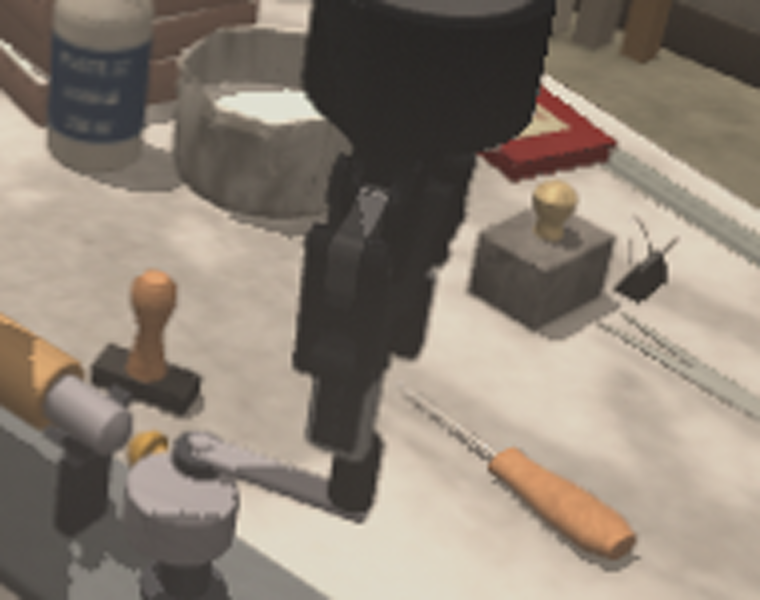

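The gripper is centred over the knob, which is at crop (357,470), with one finger on each side.

jog_arm(hand=[0.06,0.06,0.06,0.05,0.04], travel=[[0,0,-0.015],[0,0,-0.015],[0,0,-0.01],[0,0,0],[0,0,0]], yaw=[0,0,0,0,0])

```text
time_s: 12.85
position: [0.5507, -0.3645, 0.1087]
tool_rot: [[-0.402, 0.916, 0.001], [0.916, 0.402, -0.0], [-0.001, 0.0, -1.0]]
ft_force: [0.9, 0.8, -0.0]
grip_width: 0.0397
gripper_force: 0.0
```

jog_arm(hand=[0.03,0.026,0.023,0.023,0.023], travel=[[0,0,0],[0,0,0],[0,0,0],[0,0,0],[0,0,0]], yaw=[0,0,0,0,0], grip_force=20)

```text
time_s: 13.48
position: [0.5505, -0.3643, 0.1084]
tool_rot: [[-0.402, 0.916, 0.0], [0.916, 0.402, 0.0], [-0.0, 0.0, -1.0]]
ft_force: [0.1, 0.4, -0.1]
grip_width: 0.0231
gripper_force: 0.0
```

```bash
python3 - <<'E'
from h import *
o=env.observe(); print(o['position'],o['ft_force'],o['grip_width'],o['gripper_force'])
piv=np.array([.5267,-.3096]); t0=np.radians(-83.43)
a=np.arange(-.3,1.81,.1); P=piv+.06*np.c_[np.cos(t0-a),np.sin(t0-a)]
d=np.diff(P,axis=0)
for i in range(len(d)): print(round(a[i],1),P[i].round(4),d[i].round(4))
E
```

```text
[ 0.55050737 -0.36430298  0.10835113] [ 0.08109055  0.38053565 -0.05086846] 0.02313695841665816 0.0
-0.3 [ 0.5509 -0.3645] [-0.0056 -0.0021]
-0.2 [ 0.5453 -0.3667] [-0.0058 -0.0016]
-0.1 [ 0.5395 -0.3682] [-0.0059 -0.001 ]
0.0 [ 0.5336 -0.3692] [-0.006  -0.0004]
0.1 [ 0.5276 -0.3696] [-0.006   0.0002]
0.2 [ 0.5216 -0.3694] [-0.0059  0.0008]
0.3 [ 0.5156 -0.3686] [-0.0058  0.0014]
0.4 [ 0.5098 -0.3672] [-0.0057  0.002 ]
0.5 [ 0.5041 -0.3652] [-0.0054  0.0025]
0.6 [ 0.4987 -0.3627] [-0.0052  0.0031]
0.7 [ 0.4936 -0.3596] [-0.0048  0.0036]
0.8 [ 0.4887 -0.3561] [-0.0044  0.004 ]
0.9 [ 0.4843 -0.352 ] [-0.004   0.0044]
1.0 [ 0.4803 -0.3476] [-0.0036  0.0048]
1.1 [ 0.4767 -0.3428] [-0.0031  0.0052]
1.2 [ 0.4736 -0.3376] [-0.0025  0.0054]
1.3 [ 0.4711 -0.3322] [-0.002   0.0057]
1.4 [ 0.4691 -0.3265] [-0.0014  0.0058]
1.5 [ 0.4677 -0.3207] [-0.0008  0.0059]
1.6 [ 0.4669 -0.3147] [-0.0002  0.006 ]
1.7 [ 0.4667 -0.3087] [0.0004 0.006 ]
```

Knob caged without contact. Now swing along the arc.

jog_arm(hand=[0.023,0.023,0.023,0.023,0.023], travel=[[-0.0056,-0.0021,0],[-0.0058,-0.0016,0],[-0.0059,-0.001,0],[-0.006,-0.0004,0],[-0.006,0.0002,0]], yaw=[-0.1,-0.1,-0.1,-0.1,-0.1])

```text
time_s: 14.1
position: [0.5215, -0.3688, 0.1083]
tool_rot: [[0.089, 0.996, 0.001], [0.996, -0.089, 0.001], [0.001, 0.001, -1.0]]
ft_force: [2.2, 3.1, -0.2]
grip_width: 0.023
gripper_force: 1.2
```

jog_arm(hand=[0.023,0.023,0.023,0.023,0.023], travel=[[-0.0059,0.0008,0],[-0.0058,0.0014,0],[-0.0057,0.002,0],[-0.0054,0.0025,0],[-0.0052,0.0031,0]], yaw=[-0.1,-0.1,-0.1,-0.1,-0.1])

```text
time_s: 14.72
position: [0.4937, -0.3593, 0.1085]
tool_rot: [[0.556, 0.831, 0.002], [0.831, -0.556, -0.0], [0.001, 0.002, -1.0]]
ft_force: [3.0, -1.0, -0.7]
grip_width: 0.0235
gripper_force: 1.4
```

jog_arm(hand=[0.023,0.023,0.023,0.023,0.023], travel=[[-0.0048,0.0036,0],[-0.0044,0.004,0],[-0.004,0.0044,0],[-0.0036,0.0048,0],[-0.0031,0.0052,0]], yaw=[-0.1,-0.1,-0.1,-0.1,-0.1])

```text
time_s: 15.35
position: [0.4739, -0.3377, 0.1087]
tool_rot: [[0.886, 0.463, 0.002], [0.463, -0.886, -0.001], [0.001, 0.002, -1.0]]
ft_force: [3.0, -1.7, -0.2]
grip_width: 0.023
gripper_force: 1.4
```

jog_arm(hand=[0.023,0.023,0.023,0.023,0.023], travel=[[-0.0025,0.0054,0],[-0.002,0.0057,0],[-0.0014,0.0058,0],[-0.0008,0.0059,0],[-0.0002,0.004,0]], yaw=[-0.1,-0.1,-0.1,-0.1,-0.1])

```text
time_s: 15.98
position: [0.4671, -0.3113, 0.1088]
tool_rot: [[1.0, -0.019, 0.002], [-0.019, -1.0, -0.002], [0.002, 0.002, -1.0]]
ft_force: [3.0, -3.8, -0.7]
grip_width: 0.0232
gripper_force: 1.8
```

jog_arm(hand=[0.023,0.023,0.023,0.023,0.023], travel=[[0,0.002,0],[0,0.001,0],[0,0.001,0],[0,0,0],[0,0,0]], yaw=[0,0,0,0,0])

```text
time_s: 16.6
position: [0.4664, -0.3068, 0.1085]
tool_rot: [[1.0, -0.015, 0.0], [-0.015, -1.0, -0.0], [0.0, 0.0, -1.0]]
ft_force: [-1.1, -5.3, 4.2]
grip_width: 0.0229
gripper_force: 2.3
```

jog_arm(hand=[0.023,0.023,0.023,0.023,0.023], travel=[[0,0.001,0],[0,0.0005,0],[0,0.0005,0],[0,0,0],[0,0,0]], yaw=[0,0,0,0,0])

```text
time_s: 17.23
position: [0.4664, -0.3061, 0.1085]
tool_rot: [[1.0, -0.015, 0.0], [-0.015, -1.0, -0.003], [0.0, 0.003, -1.0]]
ft_force: [-1.4, -10.8, 1.7]
grip_width: 0.0229
gripper_force: 5.5
```

jog_arm(hand=[0.023,0.023,0.023,0.023,0.023], travel=[[0,0.001,0],[0,0.0005,0],[0,0,0],[0,0,0],[0,0,0]], yaw=[0,0,0,0,0])

```text
time_s: 17.85
position: [0.4664, -0.3058, 0.1085]
tool_rot: [[1.0, -0.016, 0.001], [-0.016, -1.0, -0.005], [0.001, 0.005, -1.0]]
ft_force: [-2.9, -17.1, -0.7]
grip_width: 0.023
gripper_force: 8.5
```

End stop reached. Back off to centre, open and lift straight up.

jog_arm(hand=[0.023,0.023,0.026,0.034,0.042], travel=[[0,-0.003,0],[0,-0.0025,0],[0,0,0],[0,0,0],[0,0,0]], yaw=[0,0,0,0,0])

```text
time_s: 18.48
position: [0.4664, -0.3083, 0.1082]
tool_rot: [[1.0, -0.015, -0.0], [-0.015, -1.0, 0.0], [-0.0, -0.0, -1.0]]
ft_force: [-0.3, 0.5, 0.9]
grip_width: 0.042
gripper_force: 0.0
```

jog_arm(hand=[0.045,0.045,0.045,0.045,0.045], travel=[[0,0,0.01],[0,0,0.03],[0,0,0.04],[0,0,0.04],[0,0,0.03]], yaw=[0,0,0,0,0])

```text
time_s: 19.1
position: [0.4665, -0.3085, 0.261]
tool_rot: [[1.0, -0.015, 0.002], [-0.015, -1.0, -0.002], [0.002, 0.002, -1.0]]
ft_force: [0.2, -0.5, 0.5]
grip_width: 0.045
gripper_force: 0.0
```

```bash
python3 - <<'E'
from h import *
im=snap('scene','s6.png'); x0,y0=270,250
cr=cv2.resize(im[y0:y0+170,x0:x0+200],None,fx=3.5,fy=3.5,interpolation=cv2.INTER_CUBIC)
u=(proj('scene',[.4667,-.3087,.12])-[x0,y0]+.5)*3.5; print(u); cv2.circle(cr,tuple(int(i) for i in u),4,(0,0,255),1)
cv2.imwrite('pics/s6c.png',cr); print(env.observe()['ft_force'])
E
```

```text
[358.70679451 315.78513635]
[0.35076187 0.1157051  3.12774793]
```

View pics/s6c.png

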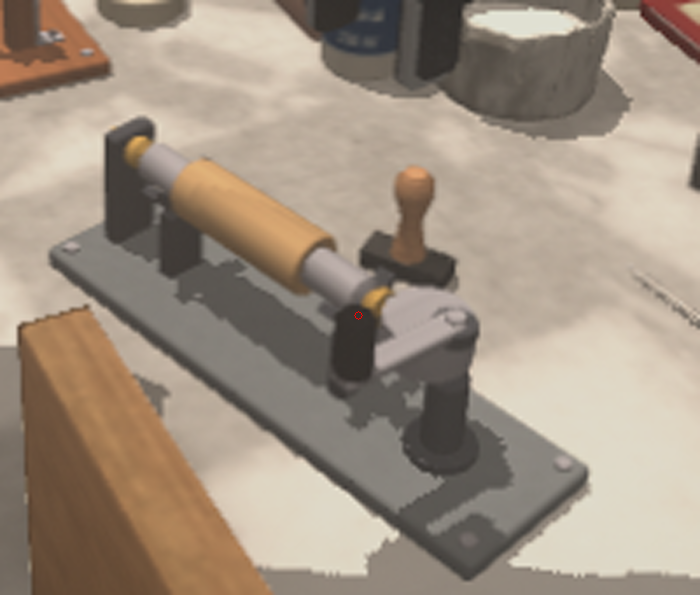

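The lever is at its end stop, with the knob top at (357,312) against a predicted (359,316). The roller is clamped between the pad and the stop, and the stamp and bottle have not moved.

```bash
python3 -c "
from rig import env
print(env.close_job())"
```

```text
the job is handed in; nothing more can be done
None
```

The roller is out of the rack and clamped in the cradle with the cam lever at its end stop; I handed the job in at about 19 s on the robot clock, and no verdict came back.

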